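Third hand: press a bracket against the sprung fence of an assembly jig

TASK

Be my third hand: pick up the red bracket, stand it upright on the bed of the aluminium jig with its slotted plate flat against the sprung steel fence and its two slots centred on the fence's two screw holes, and push it steadily into the fence with about 10 N, so that the black pointer stands in the middle of the green mark. Never push the fence all the way back to the end of its travel, and leave the other things on the bench where they are. Keep that steady push for at least three seconds and finish while still holding the bracket pressed there, so that I can drive the screws.

Things in the scene. Friction and masses are not known exactly. Their poses are not given: they have to be found in the camera images.
- bracket: red painted metal bracket, 0.15 to 0.4 kg, loose on the bench, upright. Origin: centre of its underside, z up. Slotted plate 8 thick (x 22 to 30 mm), 96 wide, 42 high; its flat outer face looks to +x; two slots through it at y = -34 and 34, 21 mm up, 18 wide, 9 high. Foot 6 thick, 40 wide, x -30 to 22. Behind the plate stands a central rib to grip it by
- bracket_center (a point): in the bracket's upright rib, on the centre line (x = y = 0), 23 mm above the underside; axes as the bracket's. The rib is 12 thick (y -6 to 6), x from -27 to 22, z from 6 to 47 mm above the underside, with free space on both sides
- bracket_face (a point): the centre of the outer face of the slotted plate, 30 mm ahead (+x) of the bracket's origin and 21 mm above its underside; axes as the bracket's
- jig: assembly jig fixed to the bench. Origin: centre of its underside; +x is the pushing direction, towards the fence (roughly away from the robot), z up. Aluminium bed 180 (x) x 170 (y), top 15 mm above the bench, free for x -90 to 20. Dark back block x 67 to 83, 60 high; dark side rails at y = -75 and 75, 12 wide, x 21 to 83, 58 high; on the left (+y) rail a white strip with a green mark
- jig_bed (a point): the centre of the top of the jig's bed, 15 mm above the bench; axes as the jig's
- fence_face (a point): on the front of the sprung steel fence: the middle between its two dark screw holes (34 mm to each side), 21 mm above the bed; moves with the fence; axes as the jig's. The fence is a plate 130 wide, 12 thick, from 2 to 47 mm above the bed; at rest its front face is at x = 30 mm of the jig
- fence (a joint): how far the fence is pushed back along the jig's +x, in m: 0 at rest, 0.016 at the end of its travel. Springs: 2 N to start it, then 1 N more for each mm, so 0.008 means 10 N; there the black pointer on the fence stands in the middle of the green mark (0.005 to 0.011, 7 to 13 N)
- kraft_tub: brown kraft-paper tub with dark lid, 65 mm across, 88 high, loose; origin under its centre
- needle_pliers: long-nose pliers with black and yellow grips, 52x190x14, lying flat, loose; origin at the underside centre, y along its length
- hex_key: black L-shaped hex key, 37x93x7, lying flat, loose; origin at the underside centre, y along the long arm
- tape_roll: roll of masking tape, 86 across, 19 high, lying flat, loose; origin under its centre
- bearing_cup: silver headset cup, 45 across, 19 high, loose; origin under its centre
There are look-alikes about, which are no part of the job. There is more than one size of the jig; the one meant has the size given above.

How it is judged:
By the outcome, as a careful person would: the job done as asked, in the order asked, and still so for the second after the job is handed in, while the arm keeps its last pose, push and grip.
It also fails if it takes over 45 s, if anything falls off the work surface, if the arm or the gripper's body presses on something with over 40 N, if the wrist force passes 120 N, or if a joint passes its speed limit or range.

ROBOT

A 6-joint arm with a two-finger parallel gripper is mounted at the origin on a cart in front of the work surface, level with it; the furniture and walls round the work are solid. World frame = base frame: x ahead of the robot, y to its left, z up, the work surface at z = 0. Lengths are in m, angles in rad, forces in N, time in s.
With the tool pointing down it reaches from about 0.4 to 0.825 m from the base axis. Payload 7 kg.
Tool frame: the origin (TCP) lies between the finger pads; the fingertips stand 8 mm ahead of it and the grasp point (between the pads) lies 11 mm behind it (arm.finger_overhang is the distance from the TCP to the fingertips, in m); z points along the fingers, y is the line along which they close (so a half turn about z gives the same grasp; the last joint's range is limited). The gripper opens to 88 mm and grips with 3 to 60 N. Pads are 19 mm wide; open, the fingers measure 130 mm over their backs; the gripper's body (78 mm by 193 mm) begins 47 mm behind the grasp point.
Start: joints at [-0.854, 0.359, 0.012, 0, -1.224, -0.288], TCP at [0.281, -0.614, 0.197] pointing down, gripper open.
Joint ranges: [-3.07, 3.07], [-1.43, 2.12], [-1.02, 1.25], [-3.03, 1.67], [-3.05, -0], [-3.03, 3.03]. Speed limits (rad/s): [2.39, 2.39, 3.01, 3.14, 3.14, 3.14].

INTERFACE

Orientations are given as [roll, pitch, yaw] about the fixed x, y, z axes, in that order (R = Rz(yaw) Ry(pitch) Rx(roll)).
In Python, from station import arm gives the robot as it stands.
- The arm moves only by the tool move_arm, never from a script. Its argument "rows" is text: rows parted by semicolons, each of 7 numbers parted by spaces: the turn, a rotation vector about the tool's x, y, z in degrees, then the shift along the tool's x, y, z in m, then the finger opening in m, from 0 to 0.0876. A call has 1 to 8 rows; each row shifts and turns the commanded pose from where the row before left it, along the tool's axes as they then stand; what a row does not reach is not made up. A row lasts 1/8 s, in which the tool goes at most 62.5 mm and 10.7 degrees, less where a joint would pass 70% of its speed; a pose out of reach is approached as far as the arm can. A call is refused whole if a number of a shift passes 0.0625 or a number of a turn 10.7, either way. A call with a gripper value outside its range is refused whole. The fingers move at their own pace and stop on an object; "squeeze" is the grip in N (left out, the last holds). Time passes only in rows, so rows that do not move let the fingers close. It gives the time, the measured TCP pose, the force, the opening and the grip force at its end, in the units of the state.
- arm.get_state(): the state, without advancing time (a new reading comes with each control period).
- arm.grab_frame(name): name is "side" or "top" or "wrist"; returns (picture, depth): 480x640x3 uint8, blue, green, red; 480x640 float32, m along the optical axis (not along the pixel's ray), 0 where there is no reading.
- arm.camera_model(name): a dict with "mtx" (3x3 intrinsics, pixels), "camera_from_world" (4x4, takes a point from world to camera coordinates); the wrist camera has in their place "mount" (4x4, takes a point from camera to tool coordinates, whose origin is the TCP and whose axes are the flange's). Camera axes: x right, y down, z forward; pixel columns grow to the right and rows downward; lengths in m; the calibration is good to about 2 mm. A picture is of the moment at which its call begins: read the wrist's pose just before it. camera_model takes no time and is no camera call.
- arm.job_done(): hands the job in; it is judged then, once.
The state is a dict: "t": time; "q": joint angles; "qd": joint speeds; "joint_efforts": joint torques, N m; "eef_pos": TCP position; "ee_rot": TCP orientation; "force": force on the tool from outside, world axes, zero at the start; "moment": the same for the moment, N m; "width": finger opening in m; "gripper_force": force on a finger pad.
Only numpy, scipy, OpenCV 4.12 (cv2) and the standard library are available. Lean on these libraries where they do the work, as an engineer would, in place of code of your own. Each camera call takes 0.05 s, during which the arm holds its last target. There are 200 camera calls.

## Working session

There is one attempt and no reset: what is moved stays moved. The work goes in short steps, Python scripts to look and compute and a tool call to move; the robot and the scene stay as the last step left them, time stands still between calls to the robot, and variables do not carry over. Pictures are saved under pics/ and viewed, at most 10 in all, crops included, and the job is handed in when it is done.

Besides the shell and the picture viewer there is one more tool, called after "Emit:" by a JSON object that holds its "fn" and its "kwargs". move_arm: Moves the arm, as the interface text tells. Its arguments: {"type":"object","properties":{"rows":{"type":"string"},"squeeze":{"type":"number"}},"required":["rows"]}

```bash
mkdir -p pics; ls
python3 - <<'E'
from station import arm
import cv2,numpy as np
s=arm.get_state();print(s)
for n in("top","side"):
    im,d=arm.grab_frame(n);cv2.imwrite(f"pics/{n}0.png",im);np.savez(f"{n}0.npz",im=im,d=d)
    m=arm.camera_model(n);print(n,m)
print(arm.camera_model("wrist"))
E
```

```text
pics
{'t': 0.0, 'q': array([-8.53907723e-01,  3.59370507e-01,  1.10704915e-02, -3.65545592e-04,
       -1.22409949e+00, -2.88082061e-01]), 'qd': array([ 0.00219832,  0.00181037,  0.00141439, -0.0003434 , -0.00050964,
        0.00013853]), 'joint_efforts': array([ 2.41201858e-03, -5.82713914e+01,  2.93052810e+01,  6.99740499e+00,
        6.75927935e-03, -1.61017288e-04]), 'eef_pos': array([ 0.28039921, -0.61341553,  0.19643561]), 'ee_rot': array([ 3.13995790e+00, -1.26053536e-04, -2.71291049e+00]), 'force': array([ 0.62007265, -0.06103227,  0.60490899]), 'moment': array([0.00750906, 0.00264269, 0.00716294]), 'gripper_force': 0.0, 'width': 0.087614214111398}
top {'mtx': array([[614.44536501,   0.        , 320.97244226],
       [  0.        , 614.44536501, 247.3860741 ],
       [  0.        ,   0.        ,   1.        ]]), 'camera_from_world': array([[-1.96142449e-02, -9.99799059e-01, -4.13796558e-03,
        -7.46432138e-02],
       [-9.81221823e-01,  2.00437736e-02, -1.91838425e-01,
         4.91942346e-01],
       [ 1.91882817e-01,  2.97496284e-04, -9.81417799e-01,
         1.5505944
[... 343 characters left out ...]
,
       [-0.28797388, -0.4556926 , -0.84226795,  0.15202318],
       [ 0.4315547 ,  0.72340301, -0.53893286,  1.33892315],
       [ 0.        ,  0.        ,  0.        ,  1.        ]])}
{'mtx': array([[422.66970801,   0.        , 322.93380219],
       [  0.        , 422.66970801, 245.89461022],
       [  0.        ,   0.        ,   1.        ]]), 'mount': array([[-2.78759888e-04, -9.67791255e-01, -2.51753866e-01,
         6.81368117e-02],
       [ 9.99999756e-01, -1.08437108e-04, -6.90417739e-04,
        -2.83660732e-04],
       [ 6.40880789e-04, -2.51753997e-01,  9.67791049e-01,
        -1.87614480e-01],
       [ 0.00000000e+00,  0.00000000e+00,  0.00000000e+00,
         1.00000000e+00]])}
```

View pics/top0.png

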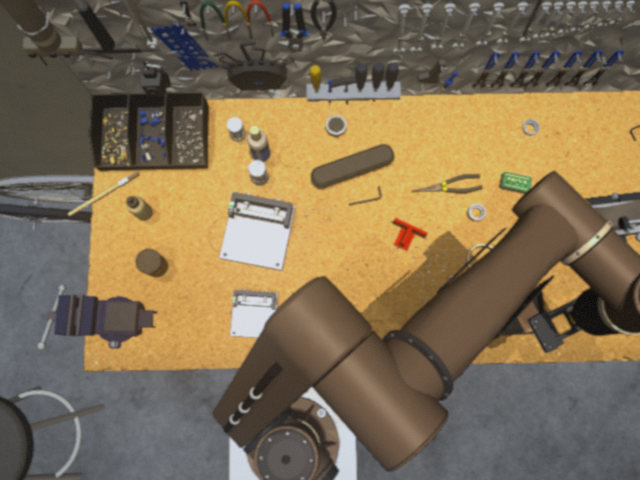

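View pics/side0.png

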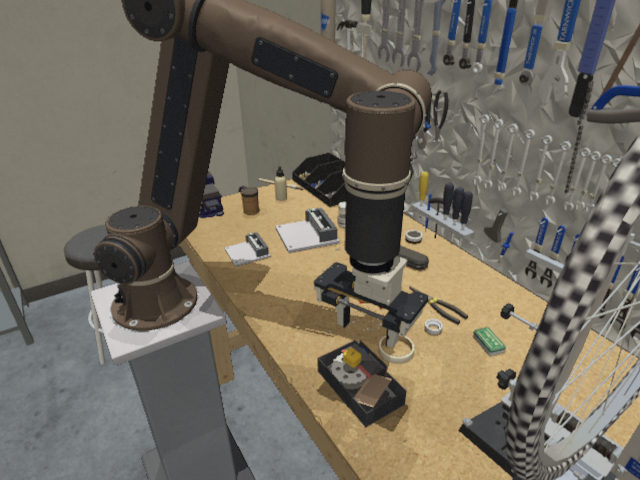

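The top view shows two jigs, a larger one at (258,230) and a smaller one at (254,313). The one red T-shaped bracket is at (408,232). I'll measure both jigs against the 180×170 mm given and look at one enlarged crop.

```bash
cat > h.py <<'E'
import numpy as np,cv2
from station import arm
def ray(n,uv,z):
    m=arm.camera_model(n);T=np.linalg.inv(m["camera_from_world"])
    uv=np.atleast_2d(uv).astype(float)
    d=np.c_[uv,np.ones(len(uv))]@np.linalg.inv(m["mtx"]).T@T[:3,:3].T
    o=T[:3,3];return o+d*((z-o[2])/d[:,2])[:,None]
def comps(mask,amin):
    c,_=cv2.findContours(mask.astype(np.uint8),cv2.RETR_EXTERNAL,cv2.CHAIN_APPROX_NONE)
    return [x for x in c if cv2.contourArea(x)>amin]
E
python3 - <<'E'
from h import *
im=np.load("top0.npz")["im"];hsv=cv2.cvtColor(im,cv2.COLOR_BGR2HSV).astype(int)
H,S,V=hsv[...,0],hsv[...,1],hsv[...,2]
red=((H<6)|(H>174))&(S>150)&(V>100)
for c in comps(red,30):
    print("red",cv2.boundingRect(c),cv2.contourArea(c))
al=(S<60)&(V>140)
for c in comps(al,300):
    x,y,w,h=cv2.boundingRect(c)
    if y<180 or x>330 or y>350: continue
    p=ray("top",c[:,0,:],0.015)[:,:2].astype(np.float32)
    print("al",(x,y,w,h),cv2.minAreaRect(p))
a=cv2.resize(im[185:345,205:315],None,fx=3.6,fy=3.6,interpolation=cv2.INTER_CUBIC)
b=cv2.resize(im[205:265,375:445],None,fx=5,fy=5,interpolation=cv2.INTER_CUBIC)
o=np.zeros((576,760,3),np.uint8);o[:a.shape[0],:a.shape[1]]=a;o[:b.shape[0],400:400+b.shape[1]]=b
cv2.imwrite("pics/crop0.png",o)
E
```

```text
red (403, 226, 12, 23) 63.0
al (230, 295, 47, 43) ((0.3186246156692505, 0.09482067078351974), (0.11388453096151352, 0.10823220759630203), 84.73712921142578)
al (219, 205, 76, 65) ((0.543605387210846, 0.08485646545886993), (0.1702181100845337, 0.17954692244529724), 77.67867279052734)
al (234, 201, 53, 20) ((0.6017003059387207, 0.0766872763633728), (0.1400425285100937, 0.0352247953414917), 77.55162048339844)
```

View pics/crop0.png

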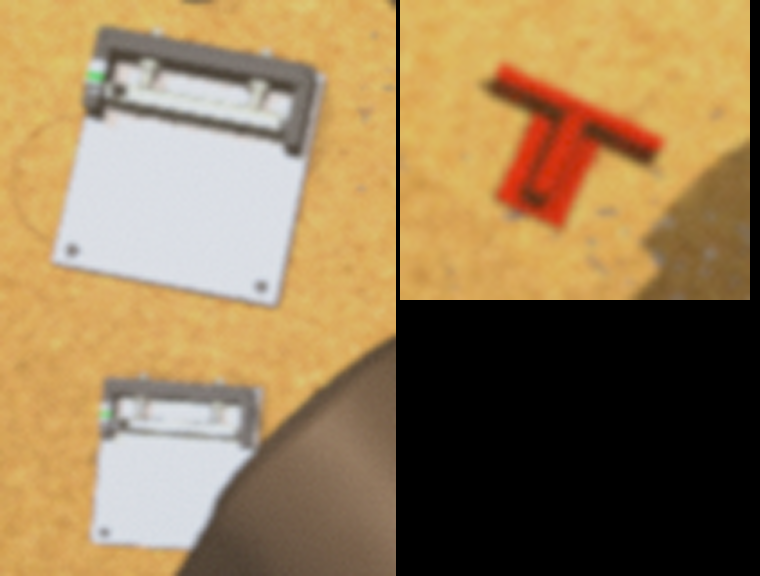

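The crop confirms it. The jig at (258,230) measures 170×180 mm, so it is the one meant; the one at (254,313) is only about 114×108. The red T at (408,232) is the bracket, with its plate side facing up and slightly right. Next I'll measure its rough pose and the jig axes.

Run:
```python
from h import *
z=np.load("top0.npz");im=z["im"];hsv=cv2.cvtColor(im,cv2.COLOR_BGR2HSV).astype(int)
H,S,V=hsv[...,0],hsv[...,1],hsv[...,2]
red=((H<8)|(H>172))&(S>140)&(V>50); red[:205]=0;red[265:]=0;red[:,:375]=0;red[:,445:]=0
ys,xs=np.nonzero(red);print(len(xs),xs.min(),xs.max(),ys.min(),ys.max())
e=ray("top",[[395,219],[427,234]],.042);print(e,np.linalg.norm(e[0]-e[1]))
d=e[0]-e[1];yaw=np.arctan2(-d[0],d[1]);print("br yaw",np.degrees(yaw))
c=e.mean(0)[:2]-.03*np.array([np.cos(yaw),np.sin(yaw)]);print("origin",c)
j=ray("top",[[219.7,257.5],[281.5,269.3]],.015);d=j[0]-j[1];print(j,np.linalg.norm(d),np.degrees(np.arctan2(-d[0],d[1])))
yj=np.radians(-12.4);x=np.array([np.cos(yj),np.sin(yj)]);print("jig",j.mean(0)[:2]+.09*x)
```

```text
345 395 426 219 249
[[ 0.56356144 -0.28079297  0.042     ]
 [ 0.5214652  -0.36282059  0.042     ]] 0.09219882886366144
br yaw -27.166709564035756
origin [ 0.51582286 -0.30810935]
[[0.4748925  0.18418656 0.015     ]
 [0.43995515 0.02075877 0.015     ]] 0.16712050164194772 -12.066969950508188
jig [0.54532433 0.08314648]
```

Emit:
{"fn": "move_arm", "kwargs": {"rows": "0 0 0 -0.0487 0.0256 0 0.0876;0 0 0 -0.0487 0.0256 0 0.0876;0 0 0 -0.0487 0.0256 0 0.0876;0 0 0 -0.0487 0.0256 0 0.0876;0 0 0 -0.0487 0.0256 0 0.0876;0 0 0 -0.0487 0.0256 0 0.0876;0 0 0 -0.0487 0.0256 0 0.0876;0 0 10.3 0 0 0 0.0876"}}

```text
t: 1.1
eef_pos: [0.5181, -0.3062, 0.1969]
ee_rot: [3.141, -0.0, -2.892]
force: [-0.1, 0.2, 0.2]
width: 0.0879
gripper_force: 0.0
```

Emit:
{"fn": "move_arm", "kwargs": {"rows": "0 0 10.3 0 0 0 0.0876;0 0 10.3 0 0 0 0.0876;0 0 10.3 0 0 0 0.0876;0 0 10.3 0 0 0 0.0876;0 0 0 0 0 0 0.0876;0 0 0 0 0 0 0.0876"}}

```text
t: 1.85
eef_pos: [0.516, -0.3091, 0.1971]
ee_rot: [-3.142, -0.0, 2.676]
force: [-0.8, 0.2, -0.5]
width: 0.0877
gripper_force: 0.0
```

```bash
cat >> h.py <<'E'
from scipy.spatial.transform import Rotation as Ro
def wgrab(name):
    s=arm.get_state();im,d=arm.grab_frame("wrist");cv2.imwrite(f"pics/{name}.png",im);np.savez(name,im=im,d=d,p=s["eef_pos"],r=s["ee_rot"]);return s,im,d
def wT(s_p,s_r):
    T=np.eye(4);T[:3,:3]=Ro.from_euler("xyz",s_r).as_matrix();T[:3,3]=s_p
    return T@arm.camera_model("wrist")["mount"]
def wray(p,r,uv,z):
    T=wT(p,r);K=arm.camera_model("wrist")["mtx"];uv=np.atleast_2d(uv).astype(float)
    d=np.c_[uv,np.ones(len(uv))]@np.linalg.inv(K).T@T[:3,:3].T
    return T[:3,3]+d*((z-T[2,3])/d[:,2])[:,None]
def hs(im): return [cv2.cvtColor(im,cv2.COLOR_BGR2HSV)[...,i].astype(int) for i in range(3)]
E
python3 - <<'E'
from h import *
s,im,d=wgrab("w1");print(s["t"],s["q"],s["eef_pos"],s["ee_rot"])
H,S,V=hs(im);red=((H<8)|(H>172))&(S>140)&(V>50)
for c in comps(red,200):print(cv2.boundingRect(c),cv2.contourArea(c))
E
```

```text
1.85 [-2.15242006e-01  2.39298584e-01 -1.56782734e-01 -9.67008728e-05
 -1.17512612e+00 -1.82159510e+00] [ 0.51601205 -0.30910826  0.19713934] [-3.14157705e+00 -4.20388510e-04  2.67551459e+00]
(273, 185, 113, 77) 4336.5
```

View pics/w1.png

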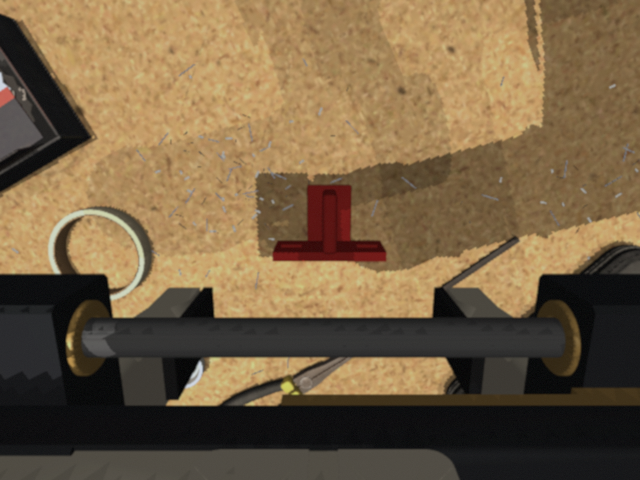

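The wrist view shows the bracket upright at about (330,222), with its plate at rows 240–261, columns 273–386, and its rib and foot toward the robot. I'll measure it using the top of the plate (z = 42 mm) and the rib edges.

Run:
```python
from h import *
z=np.load("w1.npz");im,d,p,r=z["im"],z["d"],z["p"],z["r"]
H,S,V=hs(im);red=((H<8)|(H>172))&(S>140)&(V>50)
sub=red[180:265,265:395]
# front (outer) top edge: lowest red pixel per column
cols=np.arange(278,382);rows=[np.nonzero(red[:,c])[0].max()+1 for c in cols]
P=wray(p,r,np.c_[cols,rows],.042);a=np.polyfit(P[:,1],P[:,0],1)
yaw=np.arctan(-a[0]);print("yaw deg",np.degrees(yaw),"resid",np.std(P[:,0]-np.polyval(a,P[:,1])))
# plate ends at z .042
er=np.arange(254,260);l=[np.nonzero(red[q])[0].min() for q in er];g=[np.nonzero(red[q])[0].max()+1 for q in er];print(l,g)
L=wray(p,r,[[np.median(l),257]],.042)[0];G=wray(p,r,[[np.median(g),257]],.042)[0];print("width",np.linalg.norm(L-G))
m=(L+G)/2;x=np.array([np.cos(yaw),np.sin(yaw)]);y=np.array([-x[1],x[0]])
face=np.mean(P[:,:2]@x);cy=m[:2]@y;print("origin",(face-.03)*x+cy*y)
o=(face-.03)*x+cy*y
# foot check z=.006: rows 190-225
er=np.arange(192,215);l=[np.nonzero(red[q])[0].min() for q in er];g=[np.nonzero(red[q])[0].max()+1 for q in er]
f=[(wray(p,r,[[k,q]],.006)[0,:2]-o)@y for k,q in zip(l+g,list(er)*2)];print("foot y",np.mean(f[:len(er)]),np.mean(f[len(er):]))
q0=np.nonzero(red.any(1))[0].min();print("foot back x",(wray(p,r,[[330,q0]],.006)[0,:2]-o)@x)
# depth heights of red
T=wT(p,r);K=arm.camera_model("wrist")["mtx"];ys,xs=np.nonzero(red);D=d[ys,xs]
W=(np.c_[(xs-K[0,2])/K[0,0]*D,(ys-K[1,2])/K[1,1]*D,D])@T[:3,:3].T+T[:3,3];print("z pct",np.percentile(W[:,2],[1,25,50,75,95,99]))
hi=W[:,2]>.0445;q=(W[hi,:2]-o);print("rib y",np.percentile(q@y,[2,50,98]),"x",np.percentile(q@x,[2,98]))
R=Ro.from_euler("xyz",r).as_matrix();t=np.array([*o,0.023-.011])-p;print("move tool axes",R.T@t,"turn z",(np.degrees(yaw)+180-np.degrees(r[2])))
```

```text
yaw deg -27.290586138133186 resid 0.0004181170670819821
[np.int64(273), np.int64(273), np.int64(273), np.int64(273), np.int64(273), np.int64(274)] [np.int64(386), np.int64(386), np.int64(386), np.int64(386), np.int64(386), np.int64(386)]
width 0.09534685207118536
origin [ 0.52209276 -0.30665172]
foot y -0.019549810015024476 0.01935961962620526
foot back x -0.11022975219877647
z pct [0.00464064 0.00656893 0.03045407 0.0429214  0.04754043 0.04840163]
rib y [-0.25036019 -0.00193915  0.00451679] x [-0.10141991  0.02083059]
move tool axes [-0.00440602  0.00493     0.18513743] turn z -0.586279886789697
```

Everything checks out: plate width 95 mm against 96, foot ±19.5 mm, tops at 43 and 47.5 mm. The foot is 6 mm thick, so I'll grip slightly higher (TCP z = 18 mm, tips 4 mm above the foot).

Emit:
{"fn": "move_arm", "kwargs": {"rows": "0 0 0.6 -0.0044 0.0049 0 0.0876;0 0 0 0 0 0.04 0.0876;0 0 0 0 0 0.04 0.0876;0 0 0 0 0 0.04 0.0876;0 0 0 0 0 0.035 0.0876;0 0 0 0 0 0.02 0.0876;0 0 0 0 0 0.004 0.0876;0 0 0 0 0 0 0.0876", "squeeze": 40}}

```text
t: 2.9
eef_pos: [0.5229, -0.3069, 0.0187]
ee_rot: [-3.141, 0.0, 2.662]
force: [-0.2, -0.1, 0.1]
width: 0.0871
gripper_force: 0.0
```

Emit:
{"fn": "move_arm", "kwargs": {"rows": "0 0 0 0 0 0 0.03;0 0 0 0 0 0 0.0;0 0 0 0 0 0 0.0;0 0 0 0 0 0 0.0;0 0 0 0 0 0 0.0;0 0 0 0 0 0 0.0;0 0 0 0 0 0 0.0", "squeeze": 40}}

```text
t: 3.78
eef_pos: [0.5223, -0.3068, 0.0183]
ee_rot: [-3.142, -0.0, 2.661]
force: [-0.3, 0.2, 0.4]
width: 0.0231
gripper_force: 0.0
```

Emit:
{"fn": "move_arm", "kwargs": {"rows": "0 0 0 0 0 0 0.0;0 0 0 0 0 0 0.0;0 0 0 0 0 0 0.0;0 0 0 0 0 0 0.0;0 0 0 0 0 0 0.0"}}

```text
t: 4.4
eef_pos: [0.5223, -0.3068, 0.0184]
ee_rot: [-3.142, 0.0, 2.661]
force: [0.6, -0.5, 0.1]
width: 0.0005
gripper_force: 0.0
```

The fingers closed to 0.5 mm, so they hold nothing. I'll look before doing anything else.

Run:
```python
from h import *
s,im,d=wgrab("w2")
a,_=arm.grab_frame("side");b,_=arm.grab_frame("top")
s=im.copy();o=np.zeros((480,800,3),np.uint8);o[:300,:400]=cv2.resize(im,(400,300));o[:300,400:800]=cv2.resize(a[255:355,320:453],(400,300));o[300:,:400]=cv2.resize(b[200:280,340:498],(400,180))
cv2.imwrite("pics/m2.png",o)
```

```text
(no output)
```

View pics/m2.png

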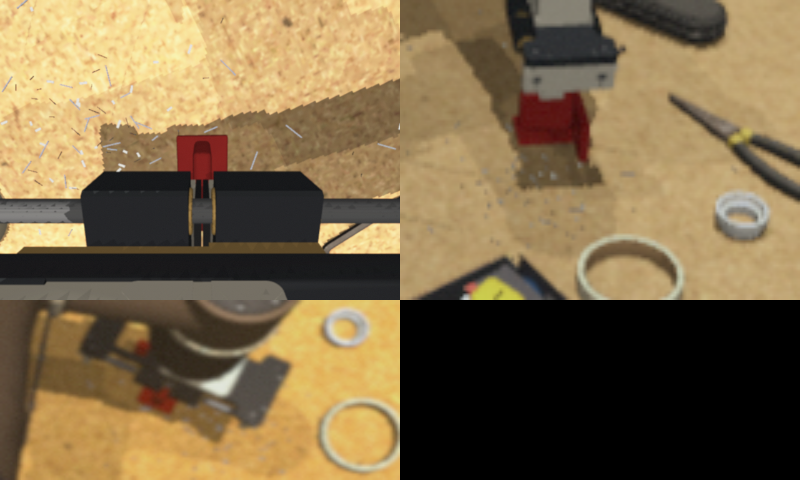

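The bracket is upright and in place under the gripper, and the fingers sit around the rib at about (202,210) in the montage. I'll zoom in and read the state again to see whether they hold it.

Run:
```python
from h import *
s=arm.get_state();print(s["t"],s["width"],s["gripper_force"],s["force"])
z=np.load("w2.npz");im,d,p,r=z["im"],z["d"],z["p"],z["r"]
cv2.imwrite("pics/z2.png",cv2.resize(im[200:400,240:420],(540,600),interpolation=cv2.INTER_CUBIC))
print(np.round(d[340,290:360:3],4)); print(np.round(d[235:400:8,324],4))
```

```text
4.55 0.0002972147432064059 0.0 [ 0.56452898  0.04148845 -0.31812985]
[0.0758 0.0742 0.0756 0.0744 0.0778 0.0793 0.0814 0.0817 0.0821 0.0819
 0.081  0.0828 0.0814 0.0822 0.0806 0.0823 0.0823 0.0777 0.0781 0.0752
 0.     0.0752 0.0752 0.0748]
[0.1794 0.1665 0.1646 0.1653 0.1653 0.1667 0.1674 0.1629 0.1548 0.148
 0.1404 0.0834 0.0823 0.0822 0.0807 0.0836 0.1236 0.126  0.1262 0.127
 0.0757]
```

View pics/z2.png

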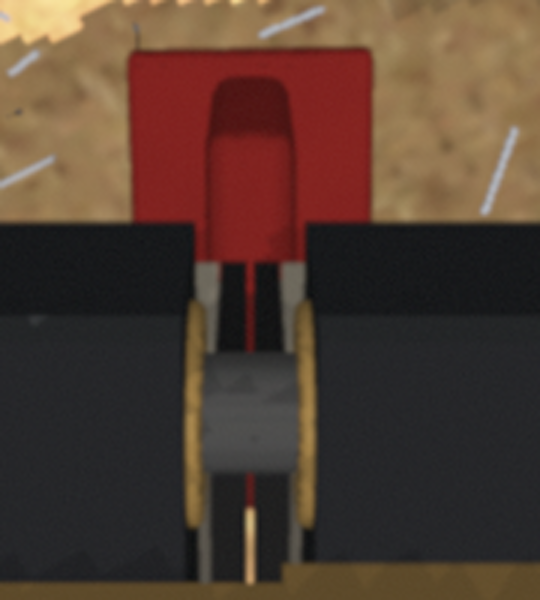

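The pads are closed on each other with the rib running under and ahead of them, so the fingers may sit higher than the reported TCP suggests. I'll check heights from the side camera's depth.

Run:
```python
from h import *
im,d=arm.grab_frame("side");m=arm.camera_model("side");T=np.linalg.inv(m["camera_from_world"]);K=m["mtx"]
v,u=np.mgrid[255:345,330:420];D=d[v,u]
W=np.stack([(u-K[0,2])/K[0,0]*D,(v-K[1,2])/K[1,1]*D,D],-1)@T[:3,:3].T+T[:3,3]
H,S,V=hs(im);red=(((H<8)|(H>172))&(S>140)&(V>40))[255:345,330:420]
w=W[red];print("red n",len(w));print("z",np.percentile(w[:,2],[1,10,50,90,99]),"x",np.percentile(w[:,0],[1,50,99]),"y",np.percentile(w[:,1],[1,50,99]))
for u0 in (364,370,376,382,388):
    c=u0-330;print(u0,[(255+i,np.round(W[i,c],3).tolist(),bool(red[i,c])) for i in range(10,62,5)])
cv2.imwrite("pics/s3.png",cv2.resize(im[240:340,320:440],(720,600),interpolation=cv2.INTER_CUBIC))
```

```text
red n 375
z [0.00211691 0.00471706 0.02229172 0.04190046 0.04822248] x [0.48886575 0.52144441 0.54332755] y [-0.36284137 -0.31541695 -0.29033268]
364 [(265, [0.474, -0.342, 0.155], False), (270, [0.461, -0.359, 0.154], False), (275, [0.449, -0.376, 0.154], False), (280, [0.452, -0.374, 0.136], False), (285, [0.455, -0.371, 0.117], False), (290, [0.506, -0.305, 0.037], True), (295, [0.509, -0.302, 0.016], True), (300, [0.505, -0.309, 0.004], True), (305, [0.496, -0.322, -0.001], False), (310, [0.483, -0.34, 0.0], False), (315, [0.473, -0.354, -0.003], False)]
370 [(265, [0.486, -0.351, 0.156], False), (270, [0.473, -0.369, 0.156], False), (275, [0.463, -0.382, 0.152], False), (280, [0.467, -0.378, 0.132], False), (285, [0.47, -0.376, 0.114], False), (290, [0.523, -0.31, 0.033], True), (295, [0.525, -0.31, 0.014], True), (300, [0.52, -0.317, 0.003], True), (305, [0.51, -0.33, -0.001], False), (310, [0.495, -0.35, 0.002], False), (315, [0.485, -0.364, -0.001], False)]
376 [(265, [0.501, -0.357, 0.154], False), (270, [0.485, -0.378, 0.157], False), (275, [0.476, -0.389, 0.151], False), (
[... 443 characters left out ...]
 False), (285, [0.497, -0.391, 0.112], False), (290, [0.583, -0.291, -0.003], False), (295, [0.53, -0.355, 0.042], True), (300, [0.524, -0.364, 0.034], True), (305, [0.527, -0.362, 0.014], False), (310, [0.525, -0.365, -0.001], False), (315, [0.514, -0.381, -0.002], False)]
388 [(265, [0.676, -0.201, -0.002], False), (270, [0.513, -0.391, 0.154], False), (275, [0.502, -0.405, 0.151], False), (280, [0.51, -0.397, 0.127], False), (285, [0.612, -0.283, -0.002], False), (290, [0.595, -0.304, -0.0], False), (295, [0.582, -0.32, -0.002], False), (300, [0.567, -0.339, -0.002], False), (305, [0.554, -0.356, -0.002], False), (310, [0.536, -0.377, 0.003], False), (315, [0.528, -0.389, -0.003], False)]
```

View pics/s3.png

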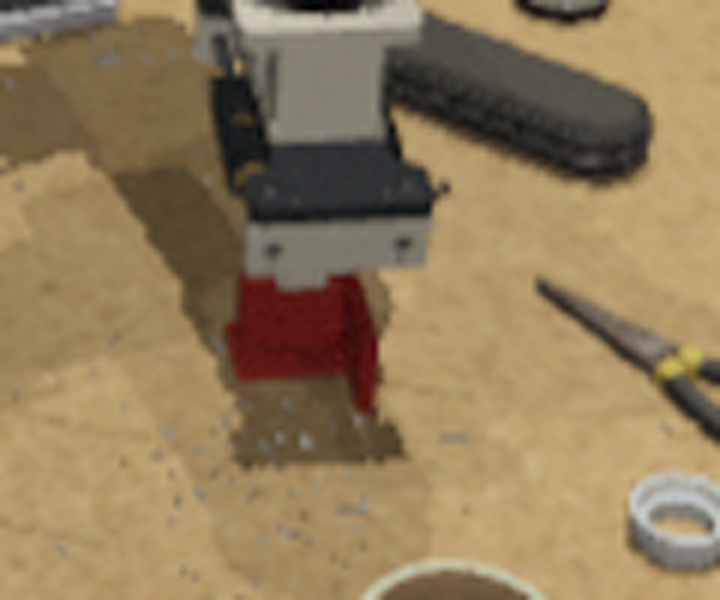

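The gripper's bottom shows at z ≈ 0.11 in the side depth, about 36 mm higher than expected. I'll check `finger_overhang` and locate the fingertips in depth.

Run:
```python
from h import *
print("overhang",arm.finger_overhang,[a for a in dir(arm) if a[0]!="_"])
z=np.load("w2.npz");im,d,p,r=z["im"],z["d"],z["p"],z["r"];T=wT(p,r);K=arm.camera_model("wrist")["mtx"]
R=Ro.from_euler("xyz",r).as_matrix();print(p,r)
for c in (310,318,324,330,338):
  for q in (230,250,270,284,288,292,296,304,312,340,362,366,370,380,390):
    D=d[q,c];w=T[:3,:3]@np.array([(c-K[0,2])/K[0,0]*D,(q-K[1,2])/K[1,1]*D,D])+T[:3,3]
    print(c,q,im[q,c],"w",np.round(w,3),"tool",np.round(R.T@(w-p),3)) if c in(318,324) else 0
```

```text
overhang 0.008 ['Unreachable', 'camera_model', 'finger_overhang', 'get_state', 'grab_frame', 'job_done']
[ 0.52231066 -0.30680649  0.01838947] [-3.14158147e+00  2.72256133e-05  2.66111000e+00]
318 230 [20 21 80] w [ 0.497 -0.297  0.02 ] tool [ 0.027 -0.003 -0.002]
318 250 [ 32  35 127] w [ 0.499 -0.298  0.047] tool [ 0.024 -0.003 -0.028]
318 270 [ 31  34 128] w [ 0.506 -0.302  0.048] tool [ 0.017 -0.003 -0.029]
318 284 [ 32  34 129] w [ 0.512 -0.304  0.047] tool [ 0.011 -0.003 -0.029]
318 288 [22 22 35] w [ 0.513 -0.305  0.049] tool [ 0.01  -0.003 -0.031]
318 292 [21 22 20] w [ 0.512 -0.305  0.054] tool [ 0.01  -0.003 -0.036]
318 296 [22 19 19] w [ 0.512 -0.305  0.058] tool [ 0.01  -0.003 -0.04 ]
318 304 [19 19 18] w [ 0.512 -0.304  0.066] tool [ 0.01  -0.002 -0.048]
318 312 [23 22 21] w [ 0.512 -0.304  0.073] tool [ 0.01  -0.002 -0.055]
318 340 [76 77 77] w [ 0.496 -0.295  0.13 ] tool [ 0.029 -0.002 -0.112]
318 362 [32 32 33] w [ 0.518 -0.307  0.095] tool [ 0.003 -0.002 -0.076]
318 366 [32 32 32] w [ 0.52  -0.308  0.094] tool [ 0.001 -0.002 -0.075]
318 370 [32 33 33] w [ 0.521 -0.30
[... 576 characters left out ...]
513 -0.302  0.055] tool [ 0.01  -0.    -0.036]
324 296 [27 28 93] w [ 0.513 -0.303  0.059] tool [ 0.01 -0.   -0.04]
324 304 [19 20 63] w [ 0.513 -0.303  0.066] tool [ 0.01  -0.    -0.048]
324 312 [23 24 65] w [ 0.513 -0.303  0.073] tool [ 0.01  -0.    -0.055]
324 340 [75 76 76] w [ 0.496 -0.294  0.131] tool [ 0.029 -0.    -0.113]
324 362 [30 32 70] w [ 0.519 -0.306  0.095] tool [ 0.003 -0.    -0.076]
324 366 [30 31 69] w [ 0.521 -0.306  0.094] tool [ 0.002 -0.    -0.075]
324 370 [ 81 116 144] w [ 0.522 -0.307  0.094] tool [ 0.001 -0.    -0.076]
324 380 [ 81 118 146] w [ 0.525 -0.309  0.094] tool [-0.003 -0.    -0.075]
324 390 [ 83 118 149] w [ 0.528 -0.31   0.094] tool [-0.006 -0.    -0.076]
```

At tool x = 10 mm the finger fronts run down only to z ≈ 0.048, where the rib top begins. So the tips really end about 37 mm higher than stated. I'll check this independently in the first wrist picture (fingers open) and in the side view.

Run:
```python
from h import *
K=arm.camera_model("wrist")["mtx"];M=arm.camera_model("wrist")["mount"]
for n in("w1","w2"):
    z=np.load(n+".npz");d=z["d"];v,u=np.mgrid[0:480,0:640]
    P=np.stack([(u-K[0,2])/K[0,0]*d,(v-K[1,2])/K[1,1]*d,d],-1)@M[:3,:3].T+M[:3,3]
    ok=(d>.03)&(abs(P[...,0])<.014)&(P[...,2]<.03)
    if n=="w2": ok&=(d<.16)
    q=P[ok];print(n,"pts",len(q))
    for y0 in np.arange(-.10,.10,.01):
        k=q[(q[:,1]>y0)&(q[:,1]<y0+.01)]
        if len(k)>20:print(round(y0,3),"tool z max",np.percentile(k[:,2],[50,90,99,100]).round(3))
im,d=arm.grab_frame("side");m=arm.camera_model("side")
# predicted pixel of tool points
s=arm.get_state();R=Ro.from_euler("xyz",s["ee_rot"]).as_matrix()
for tz in (.008,-.011,-.029,-.058,-.095):
    w=np.r_[s["eef_pos"]+R@[0,0,tz],1];c=m["camera_from_world"]@w;print(tz,(m["mtx"]@c[:3]/c[2])[:2].round(1),w[2].round(3))
```

```text
w1 pts 9984
-0.07 tool z max [-0.055 -0.038 -0.034 -0.034]
-0.06 tool z max [-0.05  -0.038 -0.034 -0.033]
-0.05 tool z max [-0.079 -0.043 -0.031 -0.028]
0.04 tool z max [-0.076 -0.041 -0.031 -0.029]
0.05 tool z max [-0.051 -0.037 -0.034 -0.033]
w2 pts 1803
-0.01 tool z max [-0.075 -0.043 -0.038 -0.037]
-0.0 tool z max [-0.075 -0.042 -0.038 -0.037]
0.008 [368.6 295.9] 0.01
-0.011 [368.9 290.6] 0.029
-0.029 [369.2 285.5] 0.047
-0.058 [369.7 277. ] 0.076
-0.095 [370.4 266. ] 0.113
```

Both pictures agree: the tips end at tool z ≈ −0.030 rather than +0.008, so the real fingers are 38 mm shorter than stated. The bracket hasn't been touched. I'll reopen and go down the missing 38 mm carefully.

Emit:
{"fn": "move_arm", "kwargs": {"rows": "0 0 0 0 0 0 0.05;0 0 0 0 0 0 0.05;0 0 0 0 0 0 0.05;0 0 0 0 0 0 0.05;0 0 0 0 0 0 0.05;0 0 0 0 0 0 0.05;0 0 0 0 0 0.010 0.05;0 0 0 0 0 0 0.05"}}

```text
t: 5.65
eef_pos: [0.5214, -0.3065, 0.0071]
ee_rot: [-3.141, -0.002, 2.661]
force: [-0.7, 0.1, 0.3]
width: 0.05
gripper_force: 0.0
```

Emit:
{"fn": "move_arm", "kwargs": {"rows": "0 0 0 0 0 0.012 0.05;0 0 0 0 0 0.009 0.05;0 0 0 0 0 0.005 0.05;0 0 0 0 0 0 0.05"}}

```text
t: 6.15
eef_pos: [0.5219, -0.3067, -0.0183]
ee_rot: [-3.141, -0.001, 2.661]
force: [-0.1, 0.8, 0.3]
width: 0.05
gripper_force: 0.0
```

No contact so far, and the tips should now be about 11 mm above the bench. Closing.

Emit:
{"fn": "move_arm", "kwargs": {"rows": "0 0 0 0 0 0 0;0 0 0 0 0 0 0;0 0 0 0 0 0 0;0 0 0 0 0 0 0;0 0 0 0 0 0 0;0 0 0 0 0 0 0;0 0 0 0 0 0 0;0 0 0 0 0 0 0", "squeeze": 40}}

```text
t: 7.15
eef_pos: [0.5224, -0.3068, -0.0175]
ee_rot: [3.142, 0.0, 2.661]
force: [-0.8, 0.9, 2.5]
width: 0.0122
gripper_force: 40.0
```

Gripped: 12.2 mm wide (the rib is 12 mm) at 40 N. Next I'll lift, turn to the jig's yaw and fly over the fence so the wrist camera can see it.

Emit:
{"fn": "move_arm", "kwargs": {"rows": "0 0 0 0 0 -0.02 0;0 0 0 0 0 -0.048 0;0 0 0 0 0 -0.05 0;0 0 0 0 0 -0.05 0;0 0 0 0 0 -0.05 0;0 0 -7.65 0 0 0 0;0 0 -7.65 0 0 0 0;0 0 0 0 0 0 0"}}

```text
t: 8.15
eef_pos: [0.5218, -0.3065, 0.1997]
ee_rot: [3.141, -0.001, 2.927]
force: [0.9, -0.1, -2.5]
width: 0.0119
gripper_force: 40.0
```

Emit:
{"fn": "move_arm", "kwargs": {"rows": "0 0 0 0 0.0482 0 0;0 0 0 0 0.0482 0 0;0 0 0 0 0.0482 0 0;0 0 0 0 0.0482 0 0;0 0 0 0 0.0482 0 0;0 0 0 0 0.0482 0 0;0 0 0 0 0.0482 0 0;0 0 0 0 0.0482 0 0"}}

```text
t: 9.15
eef_pos: [0.6039, 0.0716, 0.1999]
ee_rot: [-3.141, -0.001, 2.924]
force: [0.0, -0.6, -2.2]
width: 0.012
gripper_force: 40.0
```

Emit:
{"fn": "move_arm", "kwargs": {"rows": "0 0 0 0 0 0 0;0 0 0 0 0 0 0;0 0 0 0 0 0 0"}}

```text
t: 9.52
eef_pos: [0.6037, 0.0691, 0.2002]
ee_rot: [-3.141, -0.0, 2.926]
force: [-0.3, -0.1, -2.3]
width: 0.0118
gripper_force: 40.0
```

Run:
```python
from h import *
s,im,d=wgrab("w4");print(s["t"],s["eef_pos"],s["ee_rot"],s["width"],s["force"],s["q"].round(2))
```

```text
9.525 [0.60367914 0.06913472 0.20019066] [-3.14126030e+00 -4.25040763e-04  2.92610947e+00] 0.011752576654958534 [-0.29227202 -0.09279704 -2.26319953] [ 0.44  0.25 -0.14  0.   -1.19 -2.22]
```

View pics/w4.png

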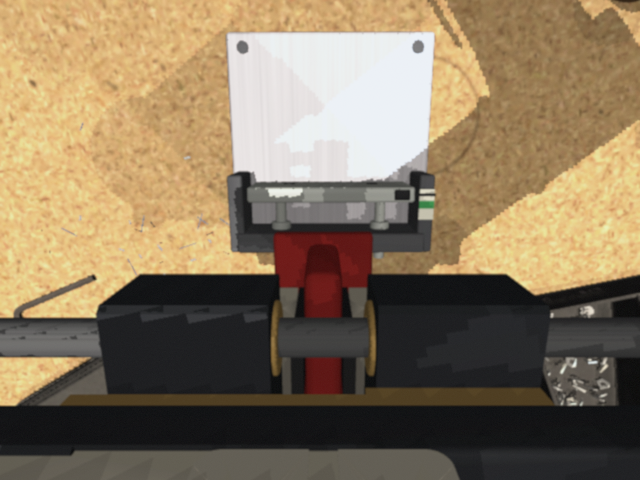

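The wrist view shows the bed's near corners at (227,33) and (434,33), with the fence top front at row ≈185, columns 248–414. The black pointer is at (402,195) and the green mark at (427,206). The bracket's foot edge is at row 234, columns 275–372. Now I'll measure the jig and the held bracket with the same camera.

Run:
```python
from h import *
z=np.load("w4.npz");im,d,p,r=z["im"],z["d"],z["p"],z["r"];g=cv2.cvtColor(im,cv2.COLOR_BGR2GRAY).astype(float)
H,S,V=hs(im)
R=Ro.from_euler("xyz",r).as_matrix()
al=(S<45)&(V>130)
# bed outline
cols=np.arange(255,405,5);rw=[np.nonzero(al[:120,c])[0].min() for c in cols]
F=wray(p,r,np.c_[cols,rw],.015)
rows=np.arange(60,165,5);le=[np.nonzero(al[q,200:460])[0].min()+200 for q in rows];ri=[np.nonzero(al[q,200:460])[0].max()+201 for q in rows]
L=wray(p,r,np.c_[le,rows],.015);G=wray(p,r,np.c_[ri,rows],.015)
yawF=np.degrees(np.arctan(-np.polyfit(F[:,1],F[:,0],1)[0]));yawL=np.degrees(np.arctan(np.polyfit(L[:,0],L[:,1],1)[0]));yawG=np.degrees(np.arctan(np.polyfit(G[:,0],G[:,1],1)[0]))
print("yaw",yawF,yawL,yawG)
# fence top front edge: strongest vertical gradient rows 178-195
gr=np.abs(np.diff(g,axis=0));
for c in (262,290,300,320,340,360,395):print(c,im[176:206:2,c].mean(1).round().astype(int))
print("row190",[ (c,int(g[191,c])) for c in list(range(238,258,2))+list(range(404,424,2))])
yaw=np.radians(np.mean([yawF,yawL,yawG]));x=np.array([np.cos(yaw),np.sin(yaw)]);y=np.array([-x[1],x[0]])
jx=np.mean(F[:,:2]@x)+.09;jy=(np.mean(L[:,:2]@y)+np.mean(G[:,:2]@y))/2;print("bed width",np.mean(G[:,:2]@y)-np.mean(L[:,:2]@y),"origin",jx*x+jy*y,"std",np.std(F[:,:2]@x))
o=jx*x+jy*y
for q in (183,185,187):print("fence front row",q,(wray(p,r,[[330,q]],.062)[0,:2]-o)@x)
print("fence ends y",[(wray(p,r,[[c,188]],.062)[0,:2]-o)@y for c in(248,414)],"rails y z.058",[(wray(p,r,[[c,210]],.058)[0,:2]-o)@y for c in(229,433)])
# bracket in tool frame
red=((H<8)|(H>172))&(S>140)&(V>50);red[:228]=0
top=[np.nonzero(red[:,c])[0].min() for c in range(282,366,4)];a=np.polyfit(range(282,366,4),top,1);print("foot edge slope deg",np.degrees(np.arctan(a[0])),np.mean(top))
e=[(np.nonzero(red[q])[0].min(),np.nonzero(red[q])[0].max()+1) for q in range(238,270,4)];print(e)
for zz in (.2177,.2237):
    f=wray(p,r,[[323,np.mean(top)]]+[[e[3][0],250],[e[3][1],250]],zz);print(zz,((f-p)@R).round(4))
```

```text
yaw -12.374821708070389 -12.321541028128497 -12.301478893862198
262 [231 231 227 108  75  81 105 117 114 111 112 110 107 103 119]
290 [226 226 221 105  69  87 190 236 234 227 215 122 106 100 117]
300 [234 227 225 112  76  90 192 236 217 176 118 111 105 118 154]
320 [226 227 223 113  73  86 140 153 150 146 145 145 138 111 118]
340 [226 227 206  96  75  76 107 117 115 112 110 110 106  99 118]
360 [233 227 220 100  72  77 107 117 115 111 111 111 105 127 156]
395 [176 172 137  81  72  80 127  90  52  55  51  55 108 140 145]
row190 [(238, 53), (240, 51), (242, 37), (244, 26), (246, 47), (248, 108), (250, 117), (252, 117), (254, 117), (256, 117), (404, 38), (406, 37), (408, 34), (410, 120), (412, 154), (414, 102), (416, 29), (418, 52), (420, 183), (422, 217)]
bed width 0.16845525736086997 origin [0.54738447 0.08685842] std 2.5676941486033424e-05
fence front row 183 0.0259442987443734
fence front row 185 0.027471808736362846
fence front row 187 0.029002947786486197
fence ends y [np.float64(-0.06379320782906532), np.float64(0.06388023122005108)] rails y z.058 [np.float64(-0.08028263267793743), np.float64(0.0806474602811233)]
foot edge slope deg -6.982412344958782e-14 232.0
[(np.int64(274), np.int64(372)), (np.int64(274), np.int64(372)), (np.int64(274), np.int64(372)), (np.int64(274), np.int64(372)), (np.int64(274), np.int64(372)), (np.int64(275), np.int64(372)), (np.int64(275), np.int64(372)), (np.int64(276), np.int64(372))]
0.2177 [[ 0.0294 -0.0007 -0.0175]
 [ 0.0217 -0.0211 -0.0175]
 [ 0.0217  0.0197 -0.0175]]
0.2237 [[ 0.0308 -0.0007 -0.0235]
 [ 0.0234 -0.0204 -0.0235]
 [ 0.0234  0.019  -0.0235]]
```

Measurements agree: yaw −12.33° from three edges, bed width 168.5 mm, fence front at x = 29.7 mm, fence ends ±64 mm. The bracket is square in the grip, within 1 mm of centre. Next I'll move back and down in front of the fence, about 7 mm above the bed.

Emit:
{"fn": "move_arm", "kwargs": {"rows": "0 0 0 0.04 0.0058 0 0;0 0 0 0.0383 0 0 0;0 0 0 0 0 0.05 0;0 0 0 0 0 0.05 0;0 0 0 0 0 0.05 0;0 0 0 0 0 0.03 0;0 0 0 0 0 0.015 0;0 0 0 0 0 0 0"}}

```text
t: 10.58
eef_pos: [0.5286, 0.0917, 0.0051]
ee_rot: [-3.141, -0.001, 2.927]
force: [-0.4, -1.1, -1.9]
width: 0.0121
gripper_force: 40.0
```

```bash
cat >> h.py <<'E'
JO=np.array([.54738,.08686]);JY=np.radians(-12.33)
def jig(s):
    x=np.array([np.cos(JY),np.sin(JY)]);y=np.array([-x[1],x[0]]);q=s["eef_pos"][:2]-JO;f=s["force"]
    return dict(t=round(s["t"],2),tx=q@x*1e3,ty=q@y*1e3,z=s["eef_pos"][2]*1e3,dyaw=np.degrees(s["ee_rot"][2])-180+12.33,f=np.round([f[:2]@x,f[:2]@y,f[2]],1),m=s["moment"].round(2),w=s["width"])
E
python3 - <<'E'
from h import *
print(jig(arm.get_state()))
E
```

```text
{'t': 10.57, 'tx': np.float64(-19.371204548527466), 'ty': np.float64(0.7329699067832867), 'z': np.float64(5.100853395260237), 'dyaw': np.float64(0.05115367773778878), 'f': array([-0.1, -1.1, -1.9]), 'm': array([-0.  , -0.07,  0.01]), 'w': 0.012052543609260918}
```

Emit:
{"fn": "move_arm", "kwargs": {"rows": "0 0 0 0 0 0.005 0;0 0 0 0 0 0.0015 0;0 0 0 0 0 0.0005 0;0 0 0 0 0 0 0"}}

```text
t: 11.08
eef_pos: [0.5289, 0.0924, -0.0013]
ee_rot: [3.141, 0.0, 2.928]
force: [-0.6, -0.1, -2.0]
width: 0.0117
gripper_force: 40.0
```

Emit:
{"fn": "move_arm", "kwargs": {"rows": "0 0 0 0 0 0.0005 0;0 0 0 0 0 0 0"}}

```text
t: 11.32
eef_pos: [0.5287, 0.0923, -0.0021]
ee_rot: [3.142, 0.0, 2.928]
force: [-0.3, -0.9, -2.4]
width: 0.0117
gripper_force: 40.0
```

Emit:
{"fn": "move_arm", "kwargs": {"rows": "0 0 0 0 0 0.0004 0;0 0 0 0 0 0 0;0 0 0 0 0 0.0004 0;0 0 0 0 0 0 0"}}

```text
t: 11.82
eef_pos: [0.5287, 0.0924, -0.0026]
ee_rot: [3.141, 0.0, 2.928]
force: [-3.4, -0.5, 4.9]
width: 0.0119
gripper_force: 40.0
```

Run:
```python
from h import *
print(jig(arm.get_state()))
s,im,d=wgrab("w5")
```

```text
{'t': 11.82, 'tx': np.float64(-19.40197254594706), 'ty': np.float64(1.3813194731160074), 'z': np.float64(-2.586329948332855), 'dyaw': np.float64(0.10406213726658287), 'f': array([-3.2, -1.2,  4.9]), 'm': array([0.01, 0.87, 0.04]), 'w': 0.011852613029881805}
```

The bracket touched down on the bed (Fz rose by 7 N). I'll ease that a little, trim y by −0.9 mm and advance toward the fence.

Emit:
{"fn": "move_arm", "kwargs": {"rows": "0 0 0.1 0 -0.0009 -0.0003 0;0 0 0 -0.006 0 0 0;0 0 0 -0.006 0 0 0;0 0 0 -0.004 0 0 0;0 0 0 0 0 0 0"}}

```text
t: 12.5
eef_pos: [0.5448, 0.0878, -0.0026]
ee_rot: [-3.142, 0.0, 2.926]
force: [-1.0, -2.8, 3.1]
width: 0.0122
gripper_force: 40.0
```

Run:
```python
from h import *
print(jig(arm.get_state()))
```

```text
{'t': 12.5, 'tx': np.float64(-2.675715006741769), 'ty': np.float64(0.39196613943941777), 'z': np.float64(-2.5725520427457154), 'dyaw': np.float64(-0.013543337271483935), 'f': array([-0.4, -2.9,  3.1]), 'm': array([-0.42,  0.21,  0.01]), 'w': 0.012176950786477733}
```

Emit:
{"fn": "move_arm", "kwargs": {"rows": "0 0 0 -0.003 0 0 0;0 0 0 -0.002 0 0 0;0 0 0 0 0 0 0;0 0 0 0 0 0 0"}}

```text
t: 13.0
eef_pos: [0.548, 0.0869, -0.0026]
ee_rot: [-3.141, -0.002, 2.926]
force: [-7.9, 2.7, 9.3]
width: 0.012
gripper_force: 40.0
```

Run:
```python
from h import *
print(jig(arm.get_state()))
```

```text
{'t': 13.0, 'tx': np.float64(0.6243644204192211), 'ty': np.float64(0.17080109204632277), 'z': np.float64(-2.560486208919514), 'dyaw': np.float64(-0.019394889117092973), 'f': array([-8.3,  0.9,  9.3]), 'm': array([1.  , 2.8 , 0.01]), 'w': 0.012038368622358289}
```

Emit:
{"fn": "move_arm", "kwargs": {"rows": "0 0 0 -0.001 0.0003 -0.0004 0;0 0 0 -0.002 0 0 0;0 0 0 0 0 0 0;0 0 0 0 0 0 0"}}

```text
t: 13.5
eef_pos: [0.5502, 0.0864, -0.0025]
ee_rot: [-3.141, -0.003, 2.926]
force: [-8.9, 3.8, 8.6]
width: 0.0119
gripper_force: 40.0
```

Run:
```python
from h import *
print(jig(arm.get_state()))
```

```text
{'t': 13.5, 'tx': np.float64(2.835932346960981), 'ty': np.float64(0.1465322473840353), 'z': np.float64(-2.5381592189494193), 'dyaw': np.float64(-0.03477111004182909), 'f': array([-9.5,  1.9,  8.6]), 'm': array([ 1.35,  3.36, -0.02]), 'w': 0.011899636140521589}
```

Emit:
{"fn": "move_arm", "kwargs": {"rows": "0 0 0 -0.001 0.0003 -0.0005 0;0 0 0 -0.002 0 0 0;0 0 0 0 0 0 0;0 0 0 0 0 0 0"}}

```text
t: 14.0
eef_pos: [0.5524, 0.0859, -0.0025]
ee_rot: [-3.14, -0.004, 2.925]
force: [-11.2, 3.6, 7.4]
width: 0.0117
gripper_force: 40.0
```

Run:
```python
from h import *
print(jig(arm.get_state()))
```

```text
{'t': 14.0, 'tx': np.float64(5.123264593738173), 'ty': np.float64(0.11870926207852492), 'z': np.float64(-2.476960127082206), 'dyaw': np.float64(-0.05342556029598988), 'f': array([-11.7,   1.1,   7.4]), 'm': array([1.57, 3.68, 0.06]), 'w': 0.011685692396339525}
```

Emit:
{"fn": "move_arm", "kwargs": {"rows": "0 0 0 -0.001 0.0003 -0.0006 0;0 0 0 -0.002 0 0 0;0 0 0 0 0 0 0;0 0 0 0 0 0 0"}}

```text
t: 14.5
eef_pos: [0.5545, 0.0854, -0.0024]
ee_rot: [-3.139, -0.005, 2.925]
force: [-11.9, 4.5, 4.0]
width: 0.0119
gripper_force: 40.0
```

Run:
```python
from h import *
print(jig(arm.get_state()))
tw={}
im,d=arm.grab_frame("top");sd,dd=arm.grab_frame("side");s,w,_=wgrab("w6")
np.savez("f6",top=im,side=sd,dd=dd)
o=np.zeros((600,800,3),np.uint8)
o[:300,:400]=cv2.resize(im[190:280,205:325],(400,300),interpolation=cv2.INTER_CUBIC)
o[:300,400:]=cv2.resize(sd[195:264,262:354],(400,300),interpolation=cv2.INTER_CUBIC)
o[300:,:400]=cv2.resize(w,(400,300));cv2.imwrite("pics/m6.png",o)
```

```text
{'t': 14.5, 'tx': np.float64(7.316021202182043), 'ty': np.float64(0.06864184008208389), 'z': np.float64(-2.4241283963253104), 'dyaw': np.float64(-0.07475376953054358), 'f': array([-12.6,   1.8,   4. ]), 'm': array([1.8 , 4.08, 0.  ]), 'w': 0.011856759476658178}
```

View pics/m6.png

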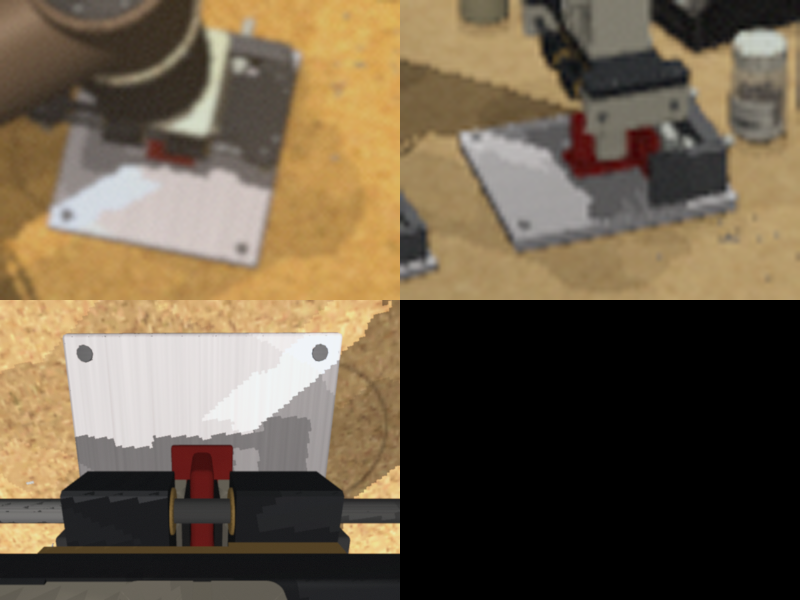

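This montage shows the bracket standing on the bed, pressed to the fence and upright. The gripper hides the pointer and green mark in all three views. I'll get the fence displacement from the bracket's foot edge and the bed edges in the wrist picture.

Run:
```python
from h import *
for n in("w5","w6"):
    z=np.load(n+".npz");im,d,p,r=z["im"],z["d"],z["p"],z["r"];H,S,V=hs(im);g=cv2.cvtColor(im,cv2.COLOR_BGR2GRAY).astype(float)
    B=im.astype(float);sat=B[...,2]-B[...,0]
    # bed near edge: blue jump (bench is yellow, bed grey)
    def edge(a): k=int(np.argmax(np.abs(np.diff(cv2.GaussianBlur(a.reshape(-1,1),(1,3),0).ravel()))));return k+1
    cols=np.arange(180,460,10);F=wray(p,r,[[c,edge(sat[20:90,c])+20] for c in cols],.015)
    rows=np.arange(90,200,6)
    bl=S<60
    L=wray(p,r,[[80+edge(sat[q,80:150]),q] for q in rows],.015);G=wray(p,r,[[510+edge(sat[q,510:580]),q] for q in rows],.015)
    x=np.array([np.cos(JY),np.sin(JY)]);y=np.array([-x[1],x[0]])
    fx=np.median(F[:,:2]@x);ly,gy=np.median(L[:,:2]@y),np.median(G[:,:2]@y)
    print(n,"bed edge->origin x err",(fx+.09-JO@x)*1e3,"y err",((ly+gy)/2-JO@y)*1e3,"width",gy-ly,"yaw",np.degrees(np.arctan(-np.polyfit(F[:,1],F[:,0],1)[0])))
    red=((H<8)|(H>172))&(S>140)&(V>40)
    red[:150]=0
    cc=np.arange(285,362,4);top=np.array([np.nonzero(red[:,c])[0].min() for c in cc])
    rr=np.arange(top.max()+8,top.max()+35,4);lr=[(np.nonzero(red[q,240:400])[0].min()+240,np.nonzero(red[q,240:400])[0].max()+241) for q in rr]
    E=wray(p,r,np.c_[cc,top],.021);q=[wray(p,r,[[a,k],[b,k]],.021).mean(0)[:2]@y for k,(a,b) in zip(rr,lr)]
    print(" rows",top.mean(),lr[0],"foot edge jig x mm",(np.median(E[:,:2]@x)-fx-.09)*1e3,"origin x",(np.median(E[:,:2]@x)-fx-.09)*1e3+30,"y vs bed",(np.mean(q)-(ly+gy)/2)*1e3,"tcp",((p[:2]-JO)@x)*1e3)
```

```text
w5 bed edge->origin x err -25.47866806312682 y err -0.07412859324554266 width 0.16768540715607444 yaw -14.661082335838222
 rows 233.0 (np.int64(275), np.int64(372)) foot edge jig x mm -24.33112003212226 origin x 5.668879967877739 y vs bed 0.7851638180119414 tcp -19.40197254594706
w6 bed edge->origin x err -0.36915118714986317 y err -0.18296072156329113 width 0.16768076067163667 yaw -12.288468100567544
 rows 233.0 (np.int64(275), np.int64(372)) foot edge jig x mm -22.535100183628725 origin x 7.464899816371275 y vs bed -0.2592973854981251 tcp 7.299240614103449
```

Vision gives a fence displacement of about 7.5 mm with the slots 0.3 mm off centre. The force balance, with bed friction taken out, gives about 8.2 mm. Both are close to the 8 mm wanted, so I'll nudge 0.3 mm and hold for 4 s.

Emit:
{"fn": "move_arm", "kwargs": {"rows": "0 0 0 -0.0003 0 0 0;0 0 0 0 0 0 0;0 0 0 0 0 0 0;0 0 0 0 0 0 0;0 0 0 0 0 0 0;0 0 0 0 0 0 0;0 0 0 0 0 0 0;0 0 0 0 0 0 0"}}

```text
t: 15.65
eef_pos: [0.5546, 0.0854, -0.0024]
ee_rot: [-3.139, -0.006, 2.925]
force: [-12.9, 5.5, 4.9]
width: 0.012
gripper_force: 40.0
```

Emit:
{"fn": "move_arm", "kwargs": {"rows": "0 0 0 0 0 0 0;0 0 0 0 0 0 0;0 0 0 0 0 0 0;0 0 0 0 0 0 0;0 0 0 0 0 0 0;0 0 0 0 0 0 0;0 0 0 0 0 0 0;0 0 0 0 0 0 0"}}

```text
t: 16.65
eef_pos: [0.5546, 0.0854, -0.0024]
ee_rot: [-3.139, -0.006, 2.925]
force: [-13.5, 5.1, 5.2]
width: 0.0115
gripper_force: 40.0
```

Emit:
{"fn": "move_arm", "kwargs": {"rows": "0 0 0 0 0 0 0;0 0 0 0 0 0 0;0 0 0 0 0 0 0;0 0 0 0 0 0 0;0 0 0 0 0 0 0;0 0 0 0 0 0 0;0 0 0 0 0 0 0;0 0 0 0 0 0 0"}}

```text
t: 17.65
eef_pos: [0.5546, 0.0854, -0.0024]
ee_rot: [-3.139, -0.006, 2.925]
force: [-13.3, 5.5, 5.5]
width: 0.0118
gripper_force: 40.0
```

Emit:
{"fn": "move_arm", "kwargs": {"rows": "0 0 0 0 0 0 0;0 0 0 0 0 0 0;0 0 0 0 0 0 0;0 0 0 0 0 0 0;0 0 0 0 0 0 0;0 0 0 0 0 0 0;0 0 0 0 0 0 0;0 0 0 0 0 0 0"}}

```text
t: 18.65
eef_pos: [0.5546, 0.0854, -0.0024]
ee_rot: [-3.139, -0.006, 2.925]
force: [-13.0, 5.1, 4.4]
width: 0.0118
gripper_force: 40.0
```

Run:
```python
from h import *
print(jig(arm.get_state()))
s,im,d=wgrab("w7");p,r=s["eef_pos"],s["ee_rot"];H,S,V=hs(im);red=((H<8)|(H>172))&(S>140)&(V>40);red[:150]=0
x=np.array([np.cos(JY),np.sin(JY)])
top=np.median([np.nonzero(red[:,c])[0].min() for c in range(285,362,4)]);print(top,(wray(p,r,[[323,top]],.021)[0,:2]-JO)@x*1e3+30)
```

```text
{'t': 18.65, 'tx': np.float64(7.346733826446404), 'ty': np.float64(0.11545062338503467), 'z': np.float64(-2.4075156206806376), 'dyaw': np.float64(-0.07421194282870935), 'f': array([-13.8,   2.2,   4.4]), 'm': array([ 2.1 ,  4.48, -0.01]), 'w': 0.01177117025620771}
233.0 7.156668887341784
```

The push stayed steady for over 4 s without drift. The bracket is about 7.2–8.2 mm into the fence's travel, inside the 5–11 mm mark and well short of the 16 mm stop. Handing in.

```bash
python3 -c "
from station import arm
print(arm.job_done())"
```

```text
the job is handed in; nothing more can be done
None
```

The bracket stands on the jig bed, still gripped and pressed flat to the fence, slots about 0.3 mm off centre, at roughly 9–10 N (fence about 7–8 mm back) and steady for over 4 s; the gripper hid the pointer from all three cameras, so its place in the green mark is worked out from measured position and force, not seen.

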